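Stack the covered jewellery tray and lift off its cover

TASK

Pick up the shallow jewellery tray with its cover on and lower it, without dropping it, onto the deep open tray so that it is fully home and closes it. Then let go of the tray and lift off only the cover, leaving the shallow tray seated where it is, so that I can get at the jewellery; finish while holding the cover up, level, about 10 cm higher than it lay. The cover must not come off before the tray is home, and everything else, the deep tray too, stays where it stands.

Things in the scene. Friction and masses are not known exactly. Their poses are not given: they have to be found in the camera images.
- shallow_tray: shallow jewellery tray, pale blue polypropylene, loose, 0.12 kg; inner lid of the deep tray. Origin: centre of underside; x along its length, z up. Straight walls 130 x 56 mm, from 6 to 34 mm (rim) above the origin: grip the long ones, 56 mm across y. Below, a foot: 116 x 42 mm from 0 to 3 mm, 120 x 46 mm from 3 to 6 mm. Fully home: walls on the deep tray's rim, origin 44 mm above its origin
- cover: flat white polypropylene cover, loose, 0.045 kg, on the shallow tray, held only by its weight and a 3 mm lip with 1.2 mm play. Origin: centre of the lip's underside, 31 mm above the tray's origin when closed; x along its length, z up. Plate 127.6 x 53.6 mm, 3 to 6 mm above the origin; bar grip in the middle of it, 44 (x) x 12 (y) mm, 6 to 26 mm above the origin
- deep_tray: deep open tray, white polypropylene, loose, about 0.4 kg with its contents (below 30 mm), standing on the vanity top. Origin: centre of underside; x along its length, z up. 130 x 56 mm outside, 50 mm high, with a flange 134 x 60 mm round the top 8 mm; mouth 124 x 50 mm, so the shallow tray's foot has 2 mm play all round. Both trays fit either way round (half turn)
- lens_case: bystander: twist-cap contact lens case lying flat, 63 x 30 x 18 mm; origin under its centre
- tweezers: bystander: plastic tweezers lying flat, about 105 x 14 x 6 mm; origin under the middle, x along them
- ring_dish: bystander: round ceramic ring dish, 94 mm across, 20 mm high, with a 36 mm high cone in the middle; origin under its centre
- flip_lid_box: bystander: small aluminium box with its flip lid shut, 57 x 85 x 29 mm; origin under its centre
- nail_polish: bystander: nail polish bottle, 31 mm across, 72 mm high, standing; origin under its centre
- comb: bystander: comb lying flat, 150 x 35 x 4 mm; origin under its centre, x along it
- pump_bottle: bystander: pump bottle, 56 mm across, 163 mm high, standing; origin under its centre
There are look-alikes about, which are no part of the job. Leave any green, red or turquoise look-alike of the shallow_tray alone.

How it is judged:
On the way, in this order (a step that is already met when the one before it is completed fails the run):
1. the shallow tray is lifted clear of the vanity top, level, with its cover on (height (world z) of shallow_tray above 0.06 m and angle between shallow_tray's own z axis and vertical below 0.25 rad and z of cover in the frame of shallow_tray between 0.027 and 0.036 m and horizontal distance between cover and shallow_tray below 0.008 m and angle between the z axis of cover and the z axis of shallow_tray, either way round below 0.1 rad), for 0.2 s.
2. the shallow tray is fully home on the deep tray with its cover still on, and the fingers have let go of it (z of shallow_tray in the frame of deep_tray between 0.041 and 0.0465 m and horizontal distance between shallow_tray and deep_tray below 0.006 m and angle between the x axis of shallow_tray and the x axis of deep_tray, either way round below 0.07 rad and angle between the z axis of shallow_tray and the z axis of deep_tray, either way round below 0.05 rad and z of cover in the frame of shallow_tray between 0.027 and 0.036 m and horizontal distance between cover and shallow_tray below 0.008 m and angle between the z axis of cover and the z axis of shallow_tray, either way round below 0.1 rad and contact force between the fingers and shallow_tray below 0.1 N and linear speed of shallow_tray below 0.03 m/s), for 0.2 s.
At the end, for the whole second after the job is handed in: tray fully home on the deep tray (origin 41-46.5 mm above its origin, centres within 6 mm, turned under 0.07 rad, level), at rest, untouched; deep tray within 30 mm of its start; the fingers hold the cover still, level within 0.25 rad, at least 60 mm above its closed place, touching neither tray (z of shallow_tray in the frame of deep_tray between 0.041 and 0.0465 m and horizontal distance between shallow_tray and deep_tray below 0.006 m and angle between the x axis of shallow_tray and the x axis of deep_tray, either way round below 0.07 rad and angle between the z axis of shallow_tray and the z axis of deep_tray, either way round below 0.05 rad and angle between shallow_tray's own z axis and vertical below 0.05 rad and height (world z) of deep_tray below 0.004 m and linear speed of shallow_tray below 0.02 m/s and distance of deep_tray from where it was at the start of the episode below 0.03 m and z of cover in the frame of shallow_tray above 0.091 m and angle between cover's own z axis and vertical below 0.25 rad and linear speed of cover below 0.03 m/s and contact force between the fingers and cover above 1 N and contact force between cover and shallow_tray below 0.05 N and contact force between cover and deep_tray below 0.05 N and contact force between each of the fingers, the arm and shallow_tray below 0.1 N); the arm keeps its last pose, push and grip.
It fails at once if the cover comes off, or the tray is shifted from its seat once the cover is off: the tray must be fully home whenever the cover is not on it (not (z of shallow_tray in the frame of deep_tray between 0.041 and 0.0465 m and horizontal distance between shallow_tray and deep_tray below 0.006 m and angle between the x axis of shallow_tray and the x axis of deep_tray, either way round below 0.07 rad and angle between the z axis of shallow_tray and the z axis of deep_tray, either way round below 0.05 rad) and (z of cover in the frame of shallow_tray above 0.041 m or z of cover in the frame of shallow_tray below 0.02 m or horizontal distance between cover and shallow_tray above 0.012 m)).
It fails at once if the tray or the cover is dropped or knocked (moves faster than 0.4 m/s with no finger on either) (contact force between the fingers and shallow_tray below 0.05 N and contact force between the fingers and cover below 0.05 N and linear speed of any of shallow_tray, cover above 0.4 m/s).
It fails at once if the deep tray is pushed more than 30 mm (distance of deep_tray from where it was at the start of the episode above 0.03 m).
It fails at once if a bystander is moved more than 20 mm (distance of any of lens_case, tweezers, ring_dish, flip_lid_box, nail_polish, comb, pump_bottle from where it was at the start of the episode above 0.02 m).
It also fails if it takes over 48 s, if anything falls off the work surface, if the arm or the gripper's body presses on something with over 40 N, if the wrist force passes 120 N, or if a joint passes its speed limit or range.

ROBOT

A 7-joint arm with a two-finger parallel gripper is mounted at the origin on the work surface. World frame = base frame: x ahead of the robot, y to its left, z up, the work surface at z = 0. Lengths are in m, angles in rad, forces in N, time in s.
With the tool pointing down it reaches from about 0.4 to 0.85 m from the base axis. Payload 4.4 kg.
Tool frame: the origin (TCP) lies midway between the tips of the shut fingers; the grasp point (between the pads) lies 19 mm behind it (manip.hold_point_z is the distance from the TCP to the grasp point, in m); z points along the fingers, y is the direction in which the jaws open and shut (so a half turn about z gives the same grasp; the last joint's range is limited). The gripper opens to 94 mm and grips with 3 to 60 N. Pads are 16 mm wide; open, the fingers measure 119 mm over their backs; the gripper's body (75 mm by 177 mm) begins 78 mm behind the grasp point.
Start: joints at [-1.366, 0.628, 0.038, 1.517, -0.027, 0.996, -0.02], TCP at [0.174, 0.626, 0.205] pointing down, gripper open.
Joint ranges: [-3.06, 3.06], [-0.37, 2.12], [-1.25, 1.32], [0.18, 2.47], [-1.1, 4.24], [0.23, 1.98], [-2.94, 2.94]. Speed limits (rad/s): [2.57, 2.57, 3.14, 3.14, 3.14, 3.14, 3.14].

INTERFACE

Orientations are given as a unit quaternion [w, x, y, z].
In Python, from station import manip gives the robot as it stands. The module is installed in compiled form; this text tells all that it offers.
- The arm moves only by the tool servo_tool, never from a script. Its argument "increments" is a list of rows, each an object with "xyz": the shift along the tool's x, y, z in m, a list of three; "delta_rot": the turn, a rotation vector about the tool's x, y, z in rad, a list of three; "grip": the opening, from -1 (shut) to 1 (fully open). In form: [{"xyz": [dx, dy, dz], "delta_rot": [wx, wy, wz], "grip": grip}, ...]. A call has exactly 10 rows; each row is the pose to reach, as a shift and turn from the pose measured when the call began, along the tool's axes at that moment; what a row does not reach only later rows make up. A row lasts 1/8 s, in which the tool goes at most 62.5 mm and 10.7 degrees, less where a joint would pass 70% of its speed; a pose out of reach is approached as far as the arm can. A call with a gripper value outside its range is refused whole. The fingers move at their own pace and stop on an object; "newtons" is the grip in N (left out, the last holds). Time passes only in rows, so rows that repeat a pose let the fingers close, or fill a call up. It gives the time, the measured TCP pose, the force and the opening at its end, in the units of the state.
- manip.read_state(): the state, without advancing time (a new reading comes with each control period).
- manip.capture(name): name is "scene" or "top" or "wrist"; returns a dict with "image" (420x560x3 uint8, red, green, blue), "K" (3x3 intrinsics, pixels), "distortion" ([k1, k2, p1, p2, k3] as OpenCV has them; the pictures are not rectified), "cam_to_world" (4x4, takes a point from camera to world coordinates). Camera axes: x right, y down, z forward; pixel columns grow to the right and rows downward; lengths in m; the calibration is good to about 2 mm. A picture is of the moment at which its call begins. There is no depth.
- manip.close_job(): hands the job in, once; it reports no verdict.
The state is a dict: "t": time; "joints": joint angles; "dq": joint speeds; "joint_efforts": joint torques, N m; "eef_pos": TCP position; "orientation": TCP orientation; "wrist_force": force on the tool from outside, world axes, zero at the start; "ft_torque": the same for the moment, N m; "opening": opening from 0.0 (shut) to 1.0 (fully open).
Only numpy, scipy, OpenCV 4.12 (cv2) and the standard library are available. Lean on these libraries where they do the work, as an engineer would, in place of code of your own. Each camera call takes 0.05 s, during which the arm holds its last target.

## Working session

There is one attempt and no reset: what is moved stays moved. The work goes in short steps, Python scripts to look and compute and a tool call to move; the robot and the scene stay as the last step left them, time stands still between calls to the robot, and variables do not carry over. Pictures are saved under pics/ and viewed, and the job is handed in when it is done.

Besides the shell and the picture viewer there is one more tool, called after "Request:" as a command line: name --argument value ..., lists and objects as JSON in quotes. servo_tool: Moves the arm, as the interface text tells. Its arguments: {"type":"object","properties":{"increments":{"type":"array","items":{"type":"object","properties":{"xyz":{"type":"array","items":{"type":"number"}},"delta_rot":{"type":"array","items":{"type":"number"}},"grip":{"type":"number"}}}},"newtons":{"type":"number"}},"required":["increments"]}

```bash
mkdir -p pics; python3 - <<'E'
from station import manip
import cv2
s=manip.read_state();print(s, manip.hold_point_z)
for n in("scene","top"):
    c=manip.capture(n);cv2.imwrite(f"pics/{n}0.png",c["image"][:,:,::-1]);print(n,c["K"],c["distortion"],c["cam_to_world"])
E
```

```text
{'t': 0.0, 'joints': array([-1.36578505,  0.62928425,  0.03841448,  1.518353  , -0.02694562,
        0.99632476, -0.02001   ]), 'dq': array([ 0.00013429, -0.00060014,  0.00077126, -0.00035787, -0.00012027,
       -0.0012948 ,  0.00028592]), 'joint_efforts': array([ 1.39437652e-04, -5.49705219e+01,  1.14345420e+00, -1.86639047e+01,
       -5.22957940e-02,  2.35585996e-02,  1.46354196e-04]), 'eef_pos': array([0.17367765, 0.62567455, 0.20459856]), 'orientation': array([-9.98986826e-05,  1.34971303e-01,  9.90849075e-01, -9.20681364e-04]), 'wrist_force': array([-0.18186275,  0.82444522, -0.05947118]), 'ft_torque': array([ 0.05728204, -0.00523062, -0.01409097]), 'opening': 0.9977845659920161} 0.0188
scene [[432.23399834   0.         283.72991991]
 [  0.         432.23399834 213.6347935 ]
 [  0.           0.           1.        ]] [0.0480684 0.        0.        0.        0.       ] [[-7.89592857e-01  3.83718331e-01 -4.78856306e-01  1.10853727e+00]
 [ 6.13631094e-01  4.93733072e-01 -6.16185470e-01  6.80689451e-01]
 [-1.44650958e-05 -7.80376765e-01 -6.25309607e-01  7.78504405e-01]
 [ 0.00000000e+00  0.00000000e+00  0.00000000e+00  1.00000000e+00]]
top [[494.20369923   0.         275.25758967]
 [  0.         494.20369923 201.38548233]
 [  0.           0.           1.        ]] [-0.09878872  0.          0.          0.          0.        ] [[-6.14770059e-03 -9.80779182e-01  1.95024106e-01  2.63170701e-01]
 [-9.99603450e-01  6.67915155e-04 -2.81513171e-02 -1.91430700e-02]
 [ 2.74799662e-02 -1.95119835e-01 -9.80394360e-01  1.38530893e+00]
 [ 0.00000000e+00  0.00000000e+00  0.00000000e+00  1.00000000e+00]]
```

View pics/scene0.png

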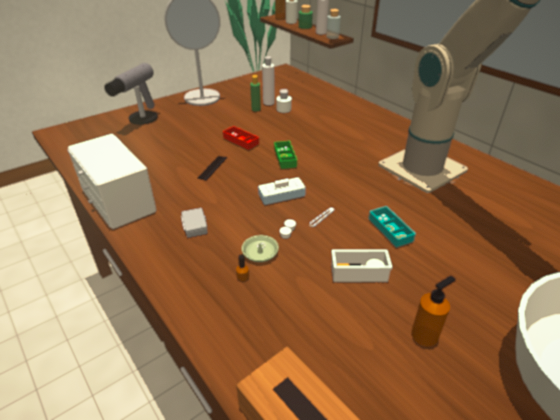

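View pics/top0.png

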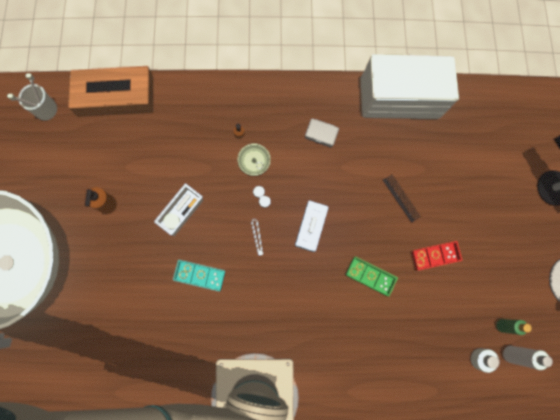

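The scene view shows the shallow tray with its white cover near (282,190) and the deep tray near (361,265). In the top view they are at about (312,226) and (179,210). I'll enlarge both.

```bash
python3 - <<'E'
import cv2
t=cv2.imread("pics/top0.png")
a=cv2.resize(t[190:260,280:345],None,fx=8,fy=8,interpolation=cv2.INTER_CUBIC)
cv2.imwrite("pics/a.png",a)
a=cv2.resize(t[175:245,145:215],None,fx=8,fy=8,interpolation=cv2.INTER_CUBIC)
cv2.imwrite("pics/b.png",a)
E
```

```text
(no output)
```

View pics/a.png

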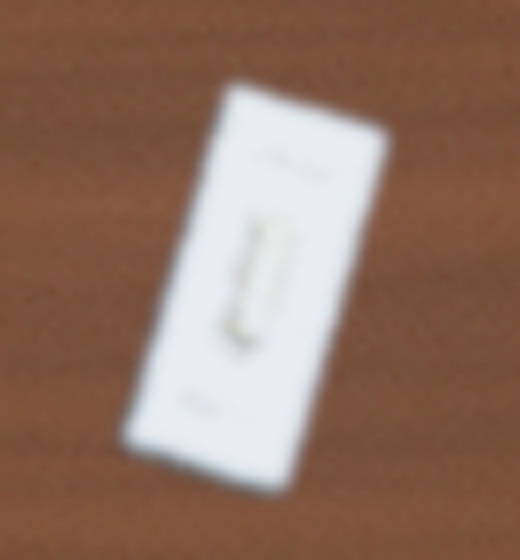

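View pics/b.png

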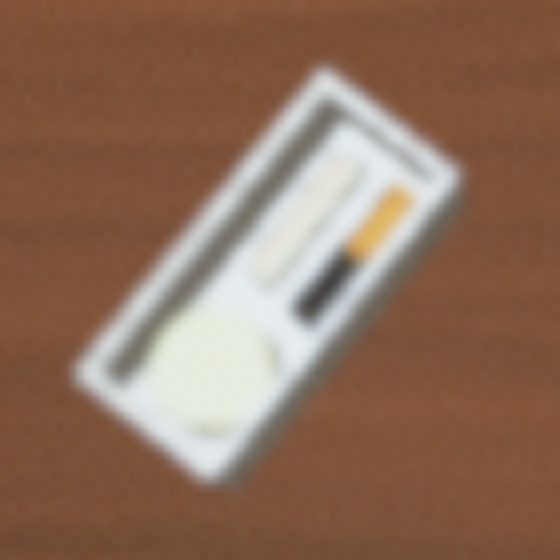

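```bash
cat > h.py <<'E'
import numpy as np, cv2
from station import manip
from scipy.spatial.transform import Rotation as R
def ray(c,px,z):
    px=np.array(px,float).reshape(-1,1,2)
    n=cv2.undistortPoints(px,np.array(c["K"]),np.array(c["distortion"])).reshape(-1,2)
    T=np.array(c["cam_to_world"]);d=np.c_[n,np.ones(len(n))]@T[:3,:3].T;o=T[:3,3]
    return o+d*((z-o[2])/d[:,2])[:,None]
def rect(P):
    P=P[:,:2];c=P.mean(0)
    e=np.linalg.norm(np.roll(P,-1,0)-P,axis=1)
    k=0 if e[0]>e[1] else 1
    v=(P[(k+1)%4]-P[k])-(P[(k+3)%4]-P[(k+2)%4])
    return c,np.arctan2(v[1],v[0]),e
def tcp():
    s=manip.read_state();q=s["orientation"];r=R.from_quat([q[1],q[2],q[3],q[0]]);return s,np.array(s["eef_pos"]),r
def goto(p,yaw,approach_down=True):
    "rel. shift/turn in tool axes to reach p, pointing down with tool y (jaw) at world angle yaw (mod pi)"
    s,e,r=tcp();best=None
    for k in(0,np.pi):
        y=np.array([np.cos(yaw+k),np.sin(yaw+k),0]);z=np.array([0,0,-1.]);x=np.cross(y,z)
        t=R.from_matrix(np.c_[x,y,z]);d=(r.inv()*t).as_rotvec()
        if best is None or np.linalg.norm(d)<np.linalg.norm(best):best=d
    return r.inv().apply(np.array(p)-e),best
E
python3 - <<'E'
from h import *
c=manip.capture("top")
A=np.array([(230,85),(388,130),(285,490),(123,440)])+.5;A=A/8-.5+[280,190]
B=np.array([(323,68),(463,170),(215,485),(78,372)])+.5;B=B/8-.5+[145,175]
print(rect(ray(c,A,.034)));print(rect(ray(c,B,.05)))
for n,p in dict(lens=(262,197),tw=(257,237),ring=(254,159),flip=(322,132),polish=(239,131),comb=(402,199),pump=(98,198),green=(372,276),turq=(199,275)).items():print(n,ray(c,p,.01)[0].round(3))
E
```

```text
(array([ 0.46479391, -0.15850573]), np.float64(2.8392843160429546), array([0.0573903 , 0.1315461 , 0.05814954, 0.13033829]))
(array([0.50873099, 0.20863444]), np.float64(2.495326530003018), array([0.06121679, 0.13655154, 0.0619317 , 0.13372198]))
lens [ 0.549 -0.021  0.01 ]
tw [ 0.435 -0.007  0.01 ]
ring [0.662 0.002 0.01 ]
flip [ 0.744 -0.197  0.01 ]
polish [0.747 0.046 0.01 ]
comb [ 0.544 -0.424  0.01 ]
pump [0.547 0.447 0.01 ]
green [ 0.325 -0.327  0.01 ]
turq [0.33  0.153 0.01 ]
```

```bash
python3 - <<'E'
from h import *
s,e,r=tcp();print(r.as_matrix().round(3))
for p,y in (((.49,.2,.3),2.495-np.pi/2),((.455,-.158,.3),2.839-np.pi/2)):
    a,b=goto(p,y);print(a.round(3),b.round(3))
E
```

```text
[[-0.964  0.268 -0.   ]
 [ 0.268  0.964 -0.001]
 [-0.    -0.001 -1.   ]]
[-0.419 -0.326 -0.095] [-0.001  0.     0.376]
[-0.481 -0.68  -0.094] [-0.001  0.     0.032]
```

Request:
servo_tool --increments '[{"xyz": [-0.02,-0.01,-0.05],"delta_rot": [0,0,0.05],"grip": 1},{"xyz": [-0.07,-0.05,-0.09],"delta_rot": [0,0,0.1],"grip": 1},{"xyz": [-0.12,-0.09,-0.095],"delta_rot": [0,0,0.15],"grip": 1},{"xyz": [-0.17,-0.13,-0.095],"delta_rot": [0,0,0.2],"grip": 1},{"xyz": [-0.22,-0.17,-0.095],"delta_rot": [0,0,0.25],"grip": 1},{"xyz": [-0.27,-0.21,-0.095],"delta_rot": [0,0,0.3],"grip": 1},{"xyz": [-0.32,-0.25,-0.095],"delta_rot": [0,0,0.34],"grip": 1},{"xyz": [-0.37,-0.29,-0.095],"delta_rot": [0,0,0.376],"grip": 1},{"xyz": [-0.419,-0.326,-0.095],"delta_rot": [0,0,0.376],"grip": 1},{"xyz": [-0.419,-0.326,-0.095],"delta_rot": [0,0,0.376],"grip": 1}]'

```text
t: 1.4
eef_pos: [0.4924, 0.1951, 0.3003]
orientation: [0.001, 0.321, 0.947, -0.001]
wrist_force: [-0.4, 0.2, -0.5]
opening: 1.0
```

```bash
python3 - <<'E'
from h import *
s,e,r=tcp();print(s["t"],e,s["joints"].round(2),r.as_matrix().round(3))
c=manip.capture("wrist");cv2.imwrite("pics/w1.png",c["image"][:,:,::-1]);np.save("w1.npy",c,allow_pickle=True)
s,e,r=tcp();print(s["t"],e)
a,b=goto((.455,-.158,.3),2.839-np.pi/2);print(a.round(3),b.round(3))
E
```

```text
1.4 [0.49243756 0.19509511 0.30026659] [-0.62  0.36  0.26  1.72 -0.1   1.07  0.59] [[-0.794  0.608  0.001]
 [ 0.608  0.794 -0.003]
 [-0.002 -0.002 -1.   ]]
1.45 [0.49310788 0.19433988 0.30019042]
[-0.184 -0.303  0.002] [-0.003  0.003 -0.352]
```

View pics/w1.png

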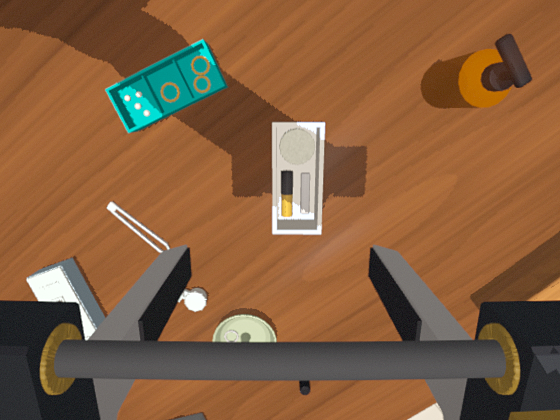

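```bash
python3 - <<'E'
import cv2
t=cv2.imread("pics/w1.png")
cv2.imwrite("pics/w1b.png",cv2.resize(t[115:240,260:336],None,fx=4.7,fy=4.7,interpolation=cv2.INTER_CUBIC))
E
```

```text
(no output)
```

View pics/w1b.png

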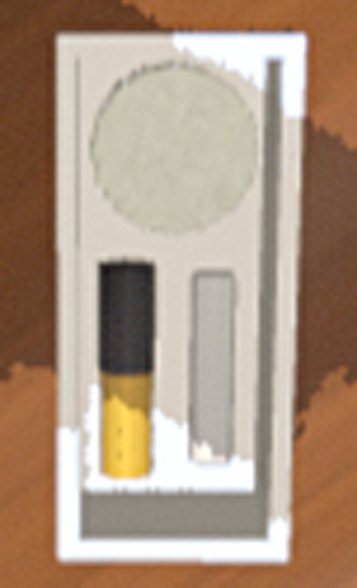

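Request:
servo_tool --increments '[{"xyz": [-0.02,-0.03,0],"delta_rot": [0,0,-0.05],"grip": 1},{"xyz": [-0.04,-0.07,0],"delta_rot": [0,0,-0.1],"grip": 1},{"xyz": [-0.06,-0.11,0],"delta_rot": [0,0,-0.15],"grip": 1},{"xyz": [-0.085,-0.15,0],"delta_rot": [0,0,-0.2],"grip": 1},{"xyz": [-0.11,-0.19,0],"delta_rot": [0,0,-0.25],"grip": 1},{"xyz": [-0.135,-0.23,0],"delta_rot": [0,0,-0.3],"grip": 1},{"xyz": [-0.16,-0.27,0],"delta_rot": [0,0,-0.35],"grip": 1},{"xyz": [-0.184,-0.303,0],"delta_rot": [-0.003,0.003,-0.352],"grip": 1},{"xyz": [-0.184,-0.303,0],"delta_rot": [-0.003,0.003,-0.352],"grip": 1},{"xyz": [-0.184,-0.303,0],"delta_rot": [-0.003,0.003,-0.352],"grip": 1}]'

```text
t: 2.7
eef_pos: [0.4548, -0.1565, 0.3013]
orientation: [-0.0, 0.15, 0.989, 0.001]
wrist_force: [-0.3, 0.4, -0.5]
opening: 1.0
```

```bash
python3 - <<'E'
from h import *
s,e,r=tcp();print(s["t"],e,s["joints"].round(2),r.as_matrix().round(3))
c=manip.capture("wrist");cv2.imwrite("pics/w2.png",c["image"][:,:,::-1]);np.save("w2.npy",c,allow_pickle=True)
E
```

```text
2.7 [ 0.45480025 -0.15647955  0.30130042] [ 0.02  0.29  0.33  1.84 -0.11  1.03  1.67] [[-0.955  0.296 -0.001]
 [ 0.296  0.955  0.001]
 [ 0.001  0.001 -1.   ]]
```

View pics/w2.png

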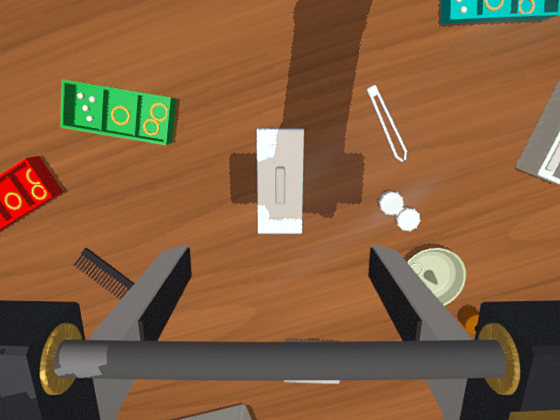

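```bash
python3 - <<'E'
import cv2
t=cv2.imread("pics/w2.png")
cv2.imwrite("pics/w2b.png",cv2.resize(t[120:245,245:315],None,fx=4.7,fy=4.7,interpolation=cv2.INTER_CUBIC))
E
```

```text
(no output)
```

View pics/w2b.png

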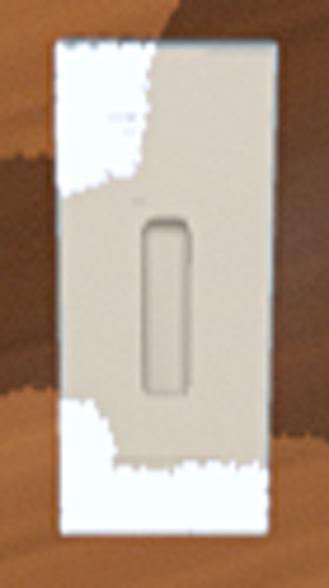

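```bash
python3 - <<'E'
from h import *
c=np.load("w1.npy",allow_pickle=True).item()
f=lambda P,o:(np.array(P)+.5)/4.7-.5+o
B=f([(57,33),(307,33),(290,562),(57,560)],[260,115]);P=ray(c,B,.05);print(P.round(4),rect(P))
c=np.load("w2.npy",allow_pickle=True).item()
A=f([(56,42),(277,42),(268,533),(60,533)],[245,120]);P=ray(c,A,.034);print(P.round(4),rect(P))
b,a,_=rect(P)
print(goto((*b,.06),a-np.pi/2))
print(goto((*b,.010),a-np.pi/2))
E
```

```text
[[0.4364 0.227  0.05  ]
 [0.4732 0.2753 0.05  ]
 [0.5809 0.1927 0.05  ]
 [0.5432 0.1443 0.05  ]] (array([0.50840665, 0.20981251]), np.float64(-0.6564348478406726), array([0.06072921, 0.13567174, 0.06133375, 0.13506291]))
[[ 0.3934 -0.1653  0.034 ]
 [ 0.41   -0.1118  0.034 ]
 [ 0.5354 -0.1509  0.034 ]
 [ 0.5185 -0.2051  0.034 ]] (array([ 0.4643334 , -0.15827674]), np.float64(-0.30536232715509476), array([0.05607593, 0.13127627, 0.05683013, 0.13126578]))
(array([-0.00983582,  0.0004663 ,  0.24133121]), array([ 0.00101525, -0.00082605,  0.00560624]))
(array([-0.00987698,  0.00041543,  0.29133117]), array([ 0.00101525, -0.00082605,  0.00560624]))
```

Request:
servo_tool --increments '[{"xyz": [-0.003,0,0.04],"delta_rot": [0,0,0.002],"grip": 1},{"xyz": [-0.006,0,0.085],"delta_rot": [0,0,0.004],"grip": 1},{"xyz": [-0.01,0,0.13],"delta_rot": [0.001,-0.001,0.006],"grip": 1},{"xyz": [-0.01,0,0.175],"delta_rot": [0.001,-0.001,0.006],"grip": 1},{"xyz": [-0.01,0,0.215],"delta_rot": [0.001,-0.001,0.006],"grip": 1},{"xyz": [-0.01,0,0.25],"delta_rot": [0.001,-0.001,0.006],"grip": 1},{"xyz": [-0.01,0,0.275],"delta_rot": [0.001,-0.001,0.006],"grip": 1},{"xyz": [-0.01,0,0.29],"delta_rot": [0.001,-0.001,0.006],"grip": 1},{"xyz": [-0.01,0,0.29],"delta_rot": [0.001,-0.001,0.006],"grip": 1},{"xyz": [-0.01,0,0.29],"delta_rot": [0.001,-0.001,0.006],"grip": 1}]' --newtons 20

```text
t: 4.0
eef_pos: [0.4651, -0.1585, 0.0121]
orientation: [0.001, 0.152, 0.988, -0.0]
wrist_force: [-1.2, 0.1, 0.3]
opening: 0.999
```

```bash
python3 - <<'E'
from h import *
s,e,r=tcp();print(s["t"],e,s["wrist_force"],r.as_matrix().round(3))
print(goto((.4645,-.1583,.010),-.305-np.pi/2))
c=manip.capture("wrist");cv2.imwrite("pics/w3.png",c["image"][:,:,::-1])
E
```

```text
4.0 [ 0.46505271 -0.15854569  0.01209768] [-1.19487668  0.07329451  0.28596032] [[-0.954  0.3    0.002]
 [ 0.3    0.954 -0.   ]
 [-0.002  0.    -1.   ]]
(array([6.04213744e-04, 6.79049847e-05, 2.09676647e-03]), array([ 0.00016654,  0.00153517, -0.0002016 ]))
```

View pics/w3.png

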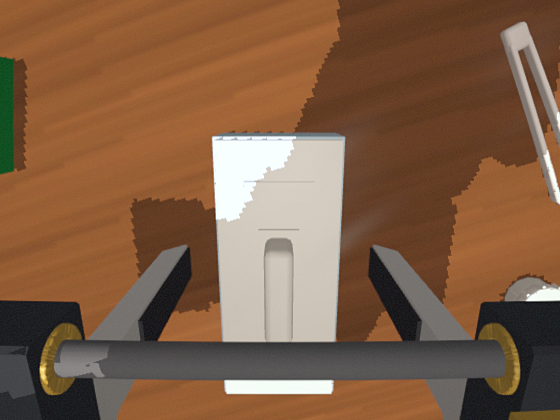

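Request:
servo_tool --increments '[{"xyz": [0,0,0.001],"delta_rot": [0,0.001,0],"grip": 0.6},{"xyz": [0,0,0.001],"delta_rot": [0,0.001,0],"grip": 0.4},{"xyz": [0,0,0.001],"delta_rot": [0,0.001,0],"grip": 0.3},{"xyz": [0,0,0.001],"delta_rot": [0,0.001,0],"grip": 0.25},{"xyz": [0,0,0.001],"delta_rot": [0,0.001,0],"grip": 0.2},{"xyz": [0,0,0.001],"delta_rot": [0,0.001,0],"grip": -1},{"xyz": [0,0,0.001],"delta_rot": [0,0.001,0],"grip": -1},{"xyz": [0,0,0.001],"delta_rot": [0,0.001,0],"grip": -1},{"xyz": [0,0,0.001],"delta_rot": [0,0.001,0],"grip": -1},{"xyz": [0,0,0.001],"delta_rot": [0,0.001,0],"grip": -1}]' --newtons 20

```text
t: 5.3
eef_pos: [0.4651, -0.1588, 0.0112]
orientation: [0.0, 0.152, 0.988, -0.0]
wrist_force: [-0.4, -1.2, 0.3]
opening: 0.595
```

```bash
python3 - <<'E'
from h import *
s,e,r=tcp();print(s["t"],e,s["opening"],s["wrist_force"],r.as_matrix().round(3))
a,b=goto((e[0],e[1],.15),-.305-np.pi/2);print(a,b)
E
```

```text
5.3 [ 0.46510803 -0.15883171  0.0112431 ] 0.5950730260845332 [-0.38757155 -1.18074942  0.29219951] [[-0.954  0.301  0.001]
 [ 0.301  0.954 -0.   ]
 [-0.001 -0.    -1.   ]]
[-1.31009851e-04 -2.70110199e-06 -1.38756837e-01] [-1.96990814e-05  9.44163521e-04 -4.92804261e-04]
```

Gripped at opening 0.595, about 56 mm. Lifting gently.

Request:
servo_tool --increments '[{"xyz": [0,0,-0.004],"delta_rot": [0,0,0],"grip": -1},{"xyz": [0,0,-0.012],"delta_rot": [0,0,0],"grip": -1},{"xyz": [0,0,-0.025],"delta_rot": [0,0,0],"grip": -1},{"xyz": [0,0,-0.042],"delta_rot": [0,0,0],"grip": -1},{"xyz": [0,0,-0.062],"delta_rot": [0,0,0],"grip": -1},{"xyz": [0,0,-0.082],"delta_rot": [0,0,0],"grip": -1},{"xyz": [0,0,-0.1],"delta_rot": [0,0,0],"grip": -1},{"xyz": [0,0,-0.115],"delta_rot": [0,0,0],"grip": -1},{"xyz": [0,0,-0.125],"delta_rot": [0,0,0],"grip": -1},{"xyz": [0,0,-0.13],"delta_rot": [0,0,0],"grip": -1}]'

```text
t: 6.55
eef_pos: [0.4651, -0.1587, 0.1418]
orientation: [0.001, 0.152, 0.988, -0.0]
wrist_force: [-0.4, 0.0, -1.5]
opening: 0.594
```

```bash
python3 - <<'E'
from h import *
s,e,r=tcp();print(s["t"],e,s["opening"],s["wrist_force"],s["ft_torque"],r.as_matrix().round(3))
# deep pose avg
d=np.array([.5085,.2093]);da=-.652
# offset of tray centre wrt TCP at grasp: A centre - tcp
a,b=goto((*d,.15),da-np.pi/2);print(a,b)
c=manip.capture("wrist");cv2.imwrite("pics/w4.png",c["image"][:,:,::-1])
c=manip.capture("scene");cv2.imwrite("pics/s4.png",cv2.resize(c["image"][100:300,200:420,::-1],None,fx=3,fy=3))
E
```

```text
6.55 [ 0.46508214 -0.15873428  0.14184742] 0.5940030375257539 [-0.40149975  0.04006067 -1.53199376] [0.01495816 0.05775812 0.03453577] [[-0.954  0.301  0.001]
 [ 0.301  0.954 -0.   ]
 [-0.001  0.    -1.   ]]
[ 0.06925637  0.36405611 -0.00821639] [0.00035141 0.00141952 0.3465493 ]
```

View pics/w4.png

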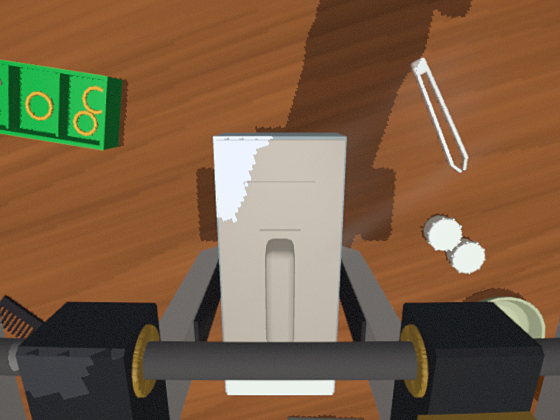

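View pics/s4.png

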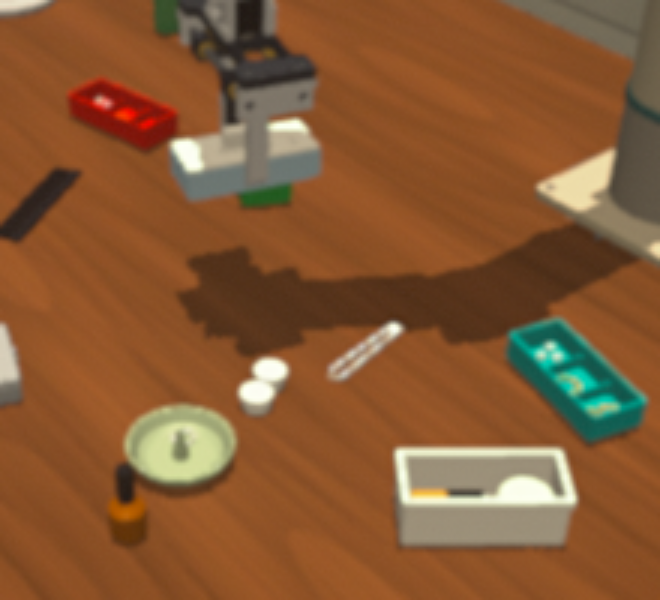

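Request:
servo_tool --increments '[{"xyz": [0.001,0.008,0],"delta_rot": [0,0,0.008],"grip": -1},{"xyz": [0.005,0.028,0],"delta_rot": [0,0,0.027],"grip": -1},{"xyz": [0.011,0.06,0],"delta_rot": [0,0,0.057],"grip": -1},{"xyz": [0.019,0.1,0],"delta_rot": [0,0,0.095],"grip": -1},{"xyz": [0.027,0.142,0],"delta_rot": [0,0,0.135],"grip": -1},{"xyz": [0.035,0.185,0],"delta_rot": [0,0,0.176],"grip": -1},{"xyz": [0.043,0.228,0],"delta_rot": [0,0,0.217],"grip": -1},{"xyz": [0.051,0.268,0],"delta_rot": [0,0,0.255],"grip": -1},{"xyz": [0.058,0.303,0],"delta_rot": [0,0.001,0.288],"grip": -1},{"xyz": [0.063,0.33,0],"delta_rot": [0,0.001,0.315],"grip": -1}]'

```text
t: 7.9
eef_pos: [0.5034, 0.1774, 0.1406]
orientation: [-0.001, 0.305, 0.952, -0.0]
wrist_force: [-0.1, 0.3, -1.4]
opening: 0.594
```

```bash
python3 - <<'E'
from h import *
s,e,r=tcp();print(s["t"],e,s["opening"],s["wrist_force"])
a,b=goto((.5085,.2093,.14),-.652-np.pi/2);print(a,b)
E
```

```text
7.9 [0.50340527 0.17740353 0.14060729] 0.5938445899430675 [-0.11599622  0.27522156 -1.36345239]
[0.01436962 0.02892855 0.00060219] [-0.00064797 -0.00090938  0.03256331]
```

Request:
servo_tool --increments '[{"xyz": [0.006,0.015,0],"delta_rot": [0,0,0.015],"grip": -1},{"xyz": [0.01,0.022,0],"delta_rot": [-0.001,-0.001,0.025],"grip": -1},{"xyz": [0.013,0.027,0],"delta_rot": [-0.001,-0.001,0.033],"grip": -1},{"xyz": [0.0144,0.029,0],"delta_rot": [-0.001,-0.001,0.033],"grip": -1},{"xyz": [0.0144,0.029,0.004],"delta_rot": [-0.001,-0.001,0.033],"grip": -1},{"xyz": [0.0144,0.029,0.01],"delta_rot": [-0.001,-0.001,0.033],"grip": -1},{"xyz": [0.0144,0.029,0.016],"delta_rot": [-0.001,-0.001,0.033],"grip": -1},{"xyz": [0.0144,0.029,0.02],"delta_rot": [-0.001,-0.001,0.033],"grip": -1},{"xyz": [0.0144,0.029,0.02],"delta_rot": [-0.001,-0.001,0.033],"grip": -1},{"xyz": [0.0144,0.029,0.02],"delta_rot": [-0.001,-0.001,0.033],"grip": -1}]'

```text
t: 9.15
eef_pos: [0.5086, 0.2094, 0.1207]
orientation: [0.0, 0.32, 0.947, 0.0]
wrist_force: [-0.4, 0.7, -1.6]
opening: 0.595
```

```bash
python3 - <<'E'
from h import *
s,e,r=tcp();print(s["t"],e,s["opening"],s["wrist_force"],r.as_matrix().round(3))
a,b=goto((.5085,.2093,.068),-.652-np.pi/2);print(a,b)
for n in("wrist","top","scene"):
    c=manip.capture(n);cv2.imwrite(f"pics/{n}5.png",c["image"][:,:,::-1]);np.save(n+"5.npy",c,allow_pickle=True)
i=cv2.imread("pics/scene5.png");cv2.imwrite("pics/s5z.png",cv2.resize(i[190:300,300:420],None,fx=5,fy=5,interpolation=cv2.INTER_CUBIC))
i=cv2.imread("pics/top5.png");cv2.imwrite("pics/t5z.png",cv2.resize(i[165:255,135:225],None,fx=6,fy=6,interpolation=cv2.INTER_CUBIC))
E
```

```text
9.15 [0.50860424 0.20936861 0.12066453] 0.5948252269046082 [-0.40147805  0.72656211 -1.5867149 ] [[-0.795  0.607  0.   ]
 [ 0.607  0.795  0.   ]
 [-0.     0.    -1.   ]]
[ 5.25534362e-05 -1.42953747e-04  5.26644567e-02] [ 0.00047753  0.0002162  -0.00042975]
```

View pics/wrist5.png

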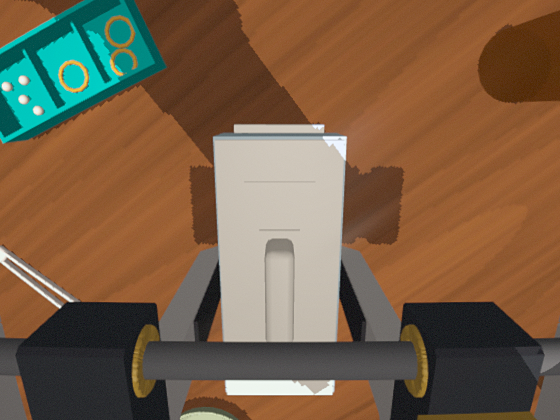

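View pics/s5z.png

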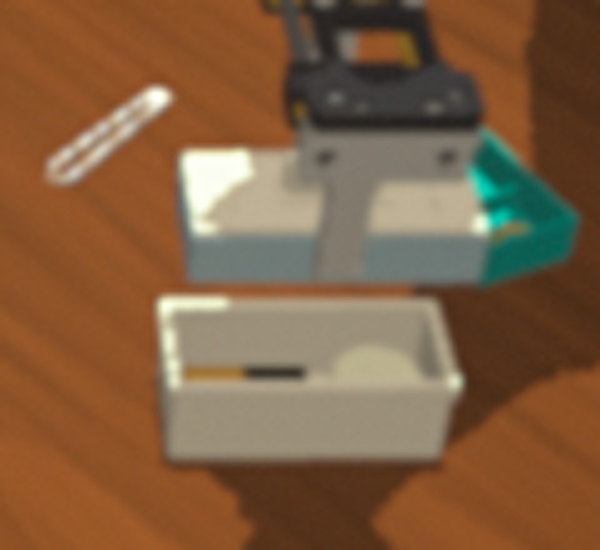

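View pics/t5z.png

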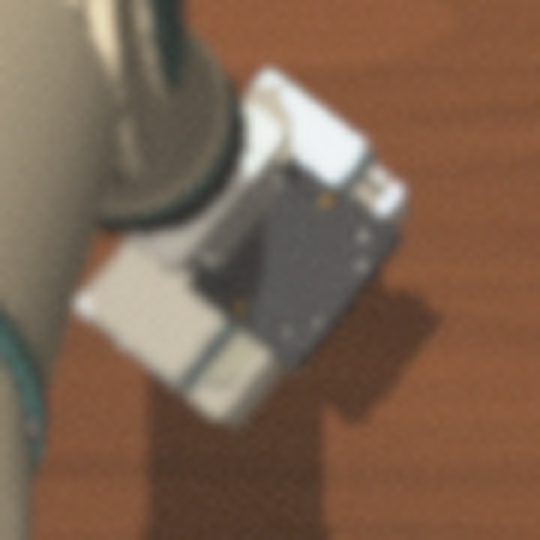

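```bash
python3 - <<'E'
from h import *
i=cv2.imread("pics/wrist5.png")
cv2.imwrite("pics/w5a.png",cv2.resize(i[115:150,205:355],None,fx=5,fy=5,interpolation=cv2.INTER_CUBIC))
cv2.imwrite("pics/w5b.png",cv2.resize(i[375:410,205:355],None,fx=5,fy=5,interpolation=cv2.INTER_CUBIC))
cv2.imwrite("pics/w5c.png",np.vstack([cv2.imread("pics/w5a.png"),cv2.imread("pics/w5b.png")]))
E
```

```text
(no output)
```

View pics/w5c.png

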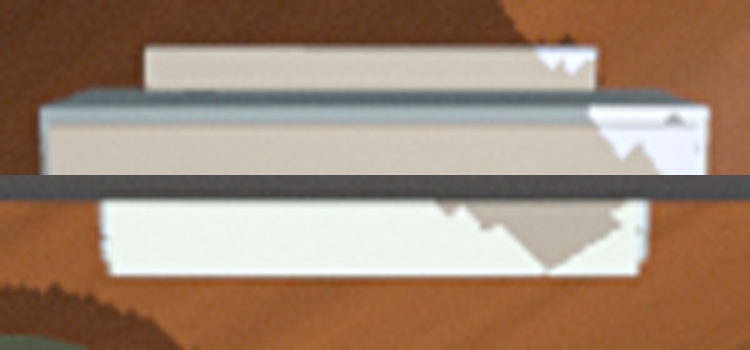

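```bash
python3 - <<'E'
from h import *
c=np.load("wrist5.npy",allow_pickle=True).item()
s,e,r=tcp()
f=lambda P,o:(np.array(P)+.5)/5-.5+o
def tl(p):return r.inv().apply(p-e).round(4)
z=e[2]-.0112
print("tray far",tl(ray(c,f([(41,106),(709,106)],[205,115]),z+.034)))
print("near plate",tl(ray(c,f([(110,100),(640,100)],[205,375]),z+.037)))
print("deep far",tl(ray(c,f([(145,46),(597,46)],[205,115]),.05)))
print(e, "expected deep far x .067; y +-.03")
E
```

```text
tray far [[ 0.0666 -0.0275 -0.0228]
 [ 0.0666  0.0287 -0.0228]]
near plate [[-0.0628 -0.0265 -0.0258]
 [-0.0628  0.0277 -0.0258]]
deep far [[ 0.0683 -0.03    0.0708]
 [ 0.0683  0.0302  0.0708]]
[0.50866303 0.20943689 0.12081032] expected deep far x .067; y +-.03
```

Request:
servo_tool --increments '[{"xyz": [0,-0.0004,0.006],"delta_rot": [0,0,0],"grip": -1},{"xyz": [0,-0.0004,0.015],"delta_rot": [0,0,0],"grip": -1},{"xyz": [0,-0.0004,0.025],"delta_rot": [0,0,0],"grip": -1},{"xyz": [0,-0.0004,0.034],"delta_rot": [0,0,0],"grip": -1},{"xyz": [0,-0.0004,0.042],"delta_rot": [0,0,0],"grip": -1},{"xyz": [0,-0.0004,0.049],"delta_rot": [0,0,0],"grip": -1},{"xyz": [0,-0.0004,0.054],"delta_rot": [0,0,0],"grip": -1},{"xyz": [0,-0.0004,0.058],"delta_rot": [0,0,0],"grip": -1},{"xyz": [0,-0.0004,0.061],"delta_rot": [0,0,0],"grip": -1},{"xyz": [0,-0.0004,0.0615],"delta_rot": [0,0,0],"grip": -1}]'

```text
t: 10.55
eef_pos: [0.5085, 0.2091, 0.0592]
orientation: [0.0, 0.32, 0.947, 0.0]
wrist_force: [-0.1, -0.7, -2.2]
opening: 0.593
```

```bash
python3 - <<'E'
from h import *
s,e,r=tcp();print(s["t"],e,s["opening"],s["wrist_force"],r.as_matrix().round(3))
c=manip.capture("scene");i=c["image"][:,:,::-1];cv2.imwrite("pics/s6z.png",cv2.resize(i[190:300,300:420],None,fx=5,fy=5,interpolation=cv2.INTER_CUBIC))
E
```

```text
10.55 [0.50846488 0.20911764 0.05921997] 0.5932142651501321 [-0.12983006 -0.66013989 -2.15964085] [[-0.795  0.607  0.001]
 [ 0.607  0.795  0.   ]
 [-0.     0.001 -1.   ]]
```

View pics/s6z.png

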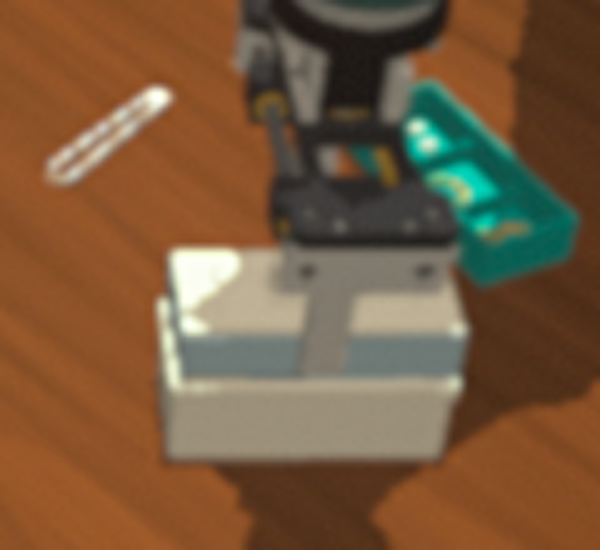

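Aligned over the mouth with no contact force. Lowering the last 4 mm.

Request:
servo_tool --increments '[{"xyz": [0,0,0.001],"delta_rot": [0,0,0],"grip": -1},{"xyz": [0,0,0.0018],"delta_rot": [0,0,0],"grip": -1},{"xyz": [0,0,0.0025],"delta_rot": [0,0,0],"grip": -1},{"xyz": [0,0,0.003],"delta_rot": [0,0,0],"grip": -1},{"xyz": [0,0,0.0035],"delta_rot": [0,0,0],"grip": -1},{"xyz": [0,0,0.004],"delta_rot": [0,0,0],"grip": -1},{"xyz": [0,0,0.004],"delta_rot": [0,0,0],"grip": -1},{"xyz": [0,0,0.004],"delta_rot": [0,0,0],"grip": -1},{"xyz": [0,0,0.004],"delta_rot": [0,0,0],"grip": -1},{"xyz": [0,0,0.004],"delta_rot": [0,0,0],"grip": -1}]'

```text
t: 11.85
eef_pos: [0.5085, 0.2091, 0.0553]
orientation: [0.0, 0.32, 0.947, 0.0]
wrist_force: [0.3, -0.3, -0.8]
opening: 0.594
```

```bash
python3 - <<'E'
from h import *
s,e,r=tcp();print(s["t"],e,s["opening"],s["wrist_force"],s["ft_torque"],r.as_matrix().round(3))
c=manip.capture("scene");i=c["image"][:,:,::-1];cv2.imwrite("pics/s7z.png",cv2.resize(i[190:300,300:420],None,fx=5,fy=5,interpolation=cv2.INTER_CUBIC))
E
```

```text
11.85 [0.50849455 0.20914197 0.05529156] 0.5938870482117757 [ 0.34564131 -0.27508206 -0.75326125] [-0.03488497  0.0045666   0.08282968] [[-0.795  0.607  0.001]
 [ 0.607  0.795  0.   ]
 [-0.     0.001 -1.   ]]
```

View pics/s7z.png

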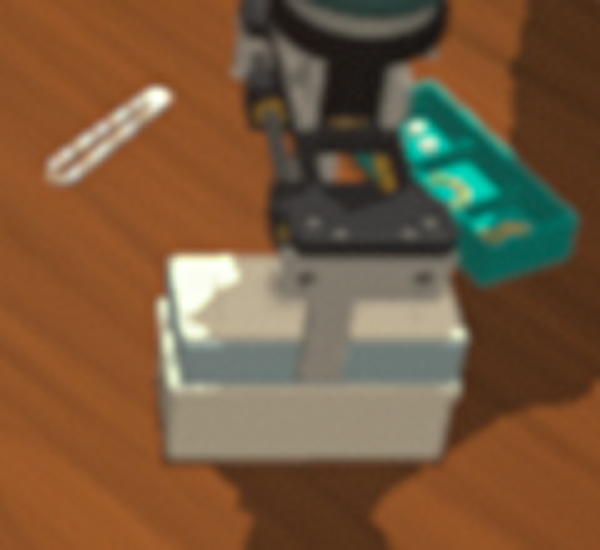

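Request:
servo_tool --increments '[{"xyz": [0,0,0.0003],"delta_rot": [0,0,0],"grip": -1},{"xyz": [0,0,0.0006],"delta_rot": [0,0,0],"grip": -1},{"xyz": [0,0,0.0008],"delta_rot": [0,0,0],"grip": -1},{"xyz": [0,0,0.001],"delta_rot": [0,0,0],"grip": -1},{"xyz": [0,0,0.001],"delta_rot": [0,0,0],"grip": -1},{"xyz": [0,0,0.001],"delta_rot": [0,0,0],"grip": -1},{"xyz": [0,0,0.001],"delta_rot": [0,0,0],"grip": -1},{"xyz": [0,0,0.001],"delta_rot": [0,0,0],"grip": -1},{"xyz": [0,0,0.001],"delta_rot": [0,0,0],"grip": -1},{"xyz": [0,0,0.001],"delta_rot": [0,0,0],"grip": -1}]'

```text
t: 13.15
eef_pos: [0.5085, 0.2092, 0.0552]
orientation: [0.0, 0.32, 0.947, 0.001]
wrist_force: [-2.1, -0.5, 9.3]
opening: 0.593
```

Request:
servo_tool --increments '[{"xyz": [0,0,0],"delta_rot": [0,0,0],"grip": -1},{"xyz": [0,0,0],"delta_rot": [0,0,0],"grip": -1},{"xyz": [0,0,0],"delta_rot": [0,0,0],"grip": 0.25},{"xyz": [0,0,0],"delta_rot": [0,0,0],"grip": 0.35},{"xyz": [0,0,0],"delta_rot": [0,0,0],"grip": 0.5},{"xyz": [0,0,0],"delta_rot": [0,0,0],"grip": 0.65},{"xyz": [0,0,0],"delta_rot": [0,0,0],"grip": 0.8},{"xyz": [0,0,0],"delta_rot": [0,0,0],"grip": 0.8},{"xyz": [0,0,0],"delta_rot": [0,0,0],"grip": 0.8},{"xyz": [0,0,0],"delta_rot": [0,0,0],"grip": 0.8}]'

```text
t: 14.4
eef_pos: [0.5085, 0.2092, 0.0552]
orientation: [0.0, 0.32, 0.947, 0.001]
wrist_force: [-0.6, 0.4, 0.6]
opening: 0.901
```

```bash
python3 - <<'E'
from h import *
s,e,r=tcp();print(s["t"],e,s["opening"],s["wrist_force"],r.as_matrix().round(3))
for n in("wrist","scene"):
    c=manip.capture(n);cv2.imwrite(f"pics/{n}8.png",c["image"][:,:,::-1])
i=cv2.imread("pics/scene8.png");cv2.imwrite("pics/s8z.png",cv2.resize(i[190:300,300:420],None,fx=5,fy=5,interpolation=cv2.INTER_CUBIC))
E
```

```text
14.4 [0.5084635  0.20918439 0.05522915] 0.9011312584348434 [-0.60229397  0.41575188  0.59373081] [[-0.795  0.607  0.001]
 [ 0.607  0.795  0.001]
 [ 0.     0.001 -1.   ]]
```

View pics/s8z.png

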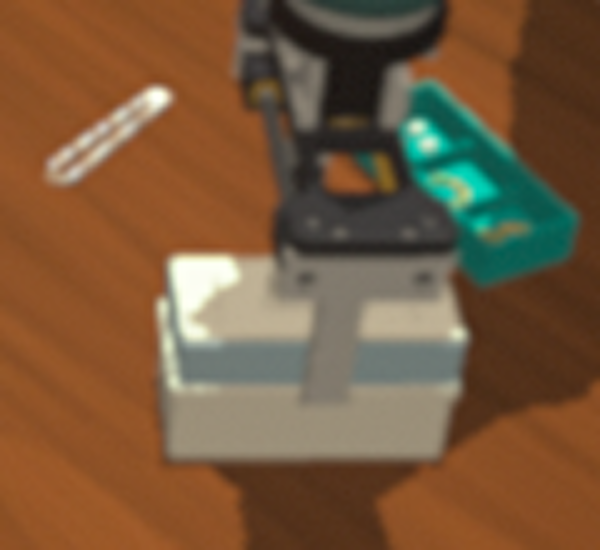

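View pics/wrist8.png

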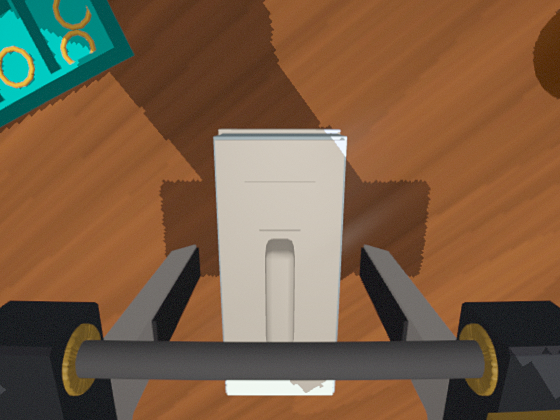

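Request:
servo_tool --increments '[{"xyz": [0,0,-0.004],"delta_rot": [0,0,0],"grip": 0.8},{"xyz": [0,0,-0.012],"delta_rot": [0,0,0],"grip": 0.8},{"xyz": [0,0,-0.02],"delta_rot": [0,0,0],"grip": 0.8},{"xyz": [0,0,-0.026],"delta_rot": [0,0,0],"grip": 0.8},{"xyz": [0,0,-0.029],"delta_rot": [0,0,0],"grip": 0.8},{"xyz": [0,0,-0.029],"delta_rot": [0,0,0],"grip": 0.8},{"xyz": [0,0,-0.029],"delta_rot": [0,0,0],"grip": 0.8},{"xyz": [0,0,-0.029],"delta_rot": [0,0,0],"grip": 0.4},{"xyz": [0,0,-0.029],"delta_rot": [0,0,0],"grip": 0.0},{"xyz": [0,0,-0.029],"delta_rot": [0,0,0],"grip": -0.3}]' --newtons 12

```text
t: 15.75
eef_pos: [0.5085, 0.2091, 0.0842]
orientation: [0.0, 0.32, 0.947, 0.001]
wrist_force: [0.1, 0.4, -0.2]
opening: 0.618
```

```bash
python3 - <<'E'
from h import *
s,e,r=tcp();print(s["t"],e,s["opening"],s["wrist_force"],r.as_matrix().round(3))
for n in("wrist","scene"):
    c=manip.capture(n);cv2.imwrite(f"pics/{n}9.png",c["image"][:,:,::-1])
i=cv2.imread("pics/scene9.png");cv2.imwrite("pics/s9z.png",cv2.resize(i[190:300,300:420],None,fx=5,fy=5,interpolation=cv2.INTER_CUBIC))
E
```

```text
15.75 [0.50845047 0.20907631 0.08417806] 0.6178343030120276 [ 0.11386439  0.43646308 -0.22030432] [[-0.795  0.607  0.001]
 [ 0.607  0.795  0.001]
 [-0.     0.001 -1.   ]]
```

View pics/s9z.png

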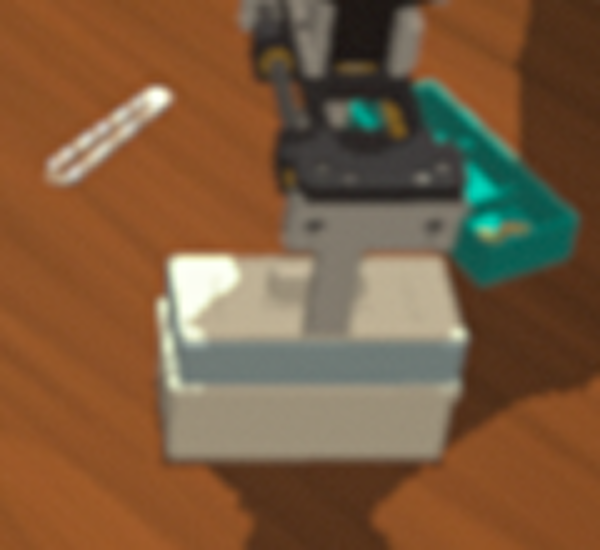

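View pics/wrist9.png

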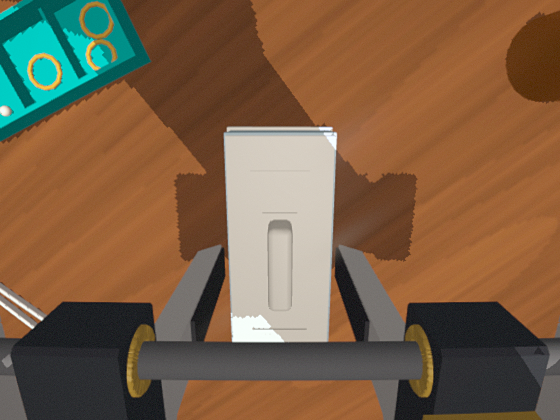

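Request:
servo_tool --increments '[{"xyz": [0,0,0],"delta_rot": [0,0,0],"grip": -0.4},{"xyz": [0,0,0],"delta_rot": [0,0,0],"grip": -0.55},{"xyz": [0,0,0],"delta_rot": [0,0,0],"grip": -0.6},{"xyz": [0,0,0],"delta_rot": [0,0,0],"grip": -0.65},{"xyz": [0,0,0],"delta_rot": [0,0,0],"grip": -0.7},{"xyz": [0,0,0],"delta_rot": [0,0,0],"grip": -0.73},{"xyz": [0,0,0],"delta_rot": [0,0,0],"grip": -0.76},{"xyz": [0,0,0],"delta_rot": [0,0,0],"grip": -1},{"xyz": [0,0,0],"delta_rot": [0,0,0],"grip": -1},{"xyz": [0,0,0],"delta_rot": [0,0,0],"grip": -1}]' --newtons 12

```text
t: 17.1
eef_pos: [0.5085, 0.2091, 0.0842]
orientation: [0.0, 0.32, 0.947, 0.001]
wrist_force: [0.1, -0.5, 0.7]
opening: 0.126
```

```bash
python3 - <<'E'
from h import *
s,e,r=tcp();print(s["t"],e,s["opening"],s["wrist_force"],r.as_matrix().round(3))
c=manip.capture("wrist");cv2.imwrite("pics/w10.png",c["image"][:,:,::-1])
E
```

```text
17.1 [0.50848261 0.20914081 0.08421703] 0.12616325023212968 [ 0.06665154 -0.48166991  0.6972592 ] [[-0.795  0.607  0.001]
 [ 0.607  0.795  0.001]
 [-0.     0.001 -1.   ]]
```

View pics/w10.png

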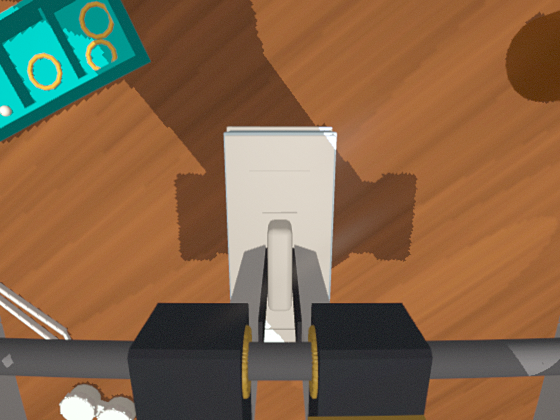

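The bar is gripped at opening 0.126, about 12 mm, and nothing shifted. Lifting slowly, straight up.

Request:
servo_tool --increments '[{"xyz": [0,0,-0.0015],"delta_rot": [0,0,0],"grip": -1},{"xyz": [0,0,-0.003],"delta_rot": [0,0,0],"grip": -1},{"xyz": [0,0,-0.006],"delta_rot": [0,0,0],"grip": -1},{"xyz": [0,0,-0.01],"delta_rot": [0,0,0],"grip": -1},{"xyz": [0,0,-0.016],"delta_rot": [0,0,0],"grip": -1},{"xyz": [0,0,-0.024],"delta_rot": [0,0,0],"grip": -1},{"xyz": [0,0,-0.034],"delta_rot": [0,0,0],"grip": -1},{"xyz": [0,0,-0.045],"delta_rot": [0,0,0],"grip": -1},{"xyz": [0,0,-0.056],"delta_rot": [0,0,0],"grip": -1},{"xyz": [0,0,-0.065],"delta_rot": [0,0,0],"grip": -1}]'

```text
t: 18.4
eef_pos: [0.5086, 0.2091, 0.1501]
orientation: [0.0, 0.32, 0.947, 0.001]
wrist_force: [1.1, -0.1, -0.4]
opening: 0.126
```

Request:
servo_tool --increments '[{"xyz": [0,0,-0.01],"delta_rot": [0,0,0],"grip": -1},{"xyz": [0,0,-0.018],"delta_rot": [0,0,0],"grip": -1},{"xyz": [0,0,-0.025],"delta_rot": [0,0,0],"grip": -1},{"xyz": [0,0,-0.031],"delta_rot": [0,0,0],"grip": -1},{"xyz": [0,0,-0.034],"delta_rot": [0,0,0],"grip": -1},{"xyz": [0,0,-0.035],"delta_rot": [0,0,0],"grip": -1},{"xyz": [0,0,-0.035],"delta_rot": [0,0,0],"grip": -1},{"xyz": [0,0,-0.035],"delta_rot": [0,0,0],"grip": -1},{"xyz": [0,0,-0.035],"delta_rot": [0,0,0],"grip": -1},{"xyz": [0,0,-0.035],"delta_rot": [0,0,0],"grip": -1}]'

```text
t: 19.65
eef_pos: [0.5085, 0.2091, 0.185]
orientation: [0.0, 0.32, 0.947, 0.001]
wrist_force: [0.4, -0.5, -0.7]
opening: 0.124
```

```bash
python3 - <<'E'
from h import *
s,e,r=tcp();print(s["t"],e,s["opening"],s["wrist_force"],np.abs(s["dq"]).max(),r.as_matrix().round(3))
for n in("wrist","scene"):
    c=manip.capture(n);cv2.imwrite(f"pics/{n}11.png",c["image"][:,:,::-1])
i=cv2.imread("pics/scene11.png");cv2.imwrite("pics/s11z.png",cv2.resize(i[180:300,300:420],None,fx=5,fy=5,interpolation=cv2.INTER_CUBIC))
E
```

```text
19.65 [0.50846691 0.20908687 0.18504201] 0.12368468365557748 [ 0.38090861 -0.49755539 -0.72680387] 0.0014831454584220804 [[-0.795  0.607  0.001]
 [ 0.607  0.795  0.001]
 [-0.     0.002 -1.   ]]
```

View pics/s11z.png

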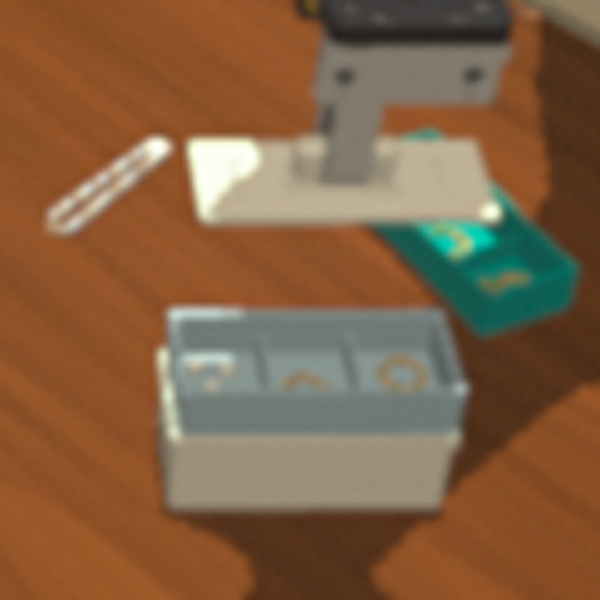

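View pics/wrist11.png

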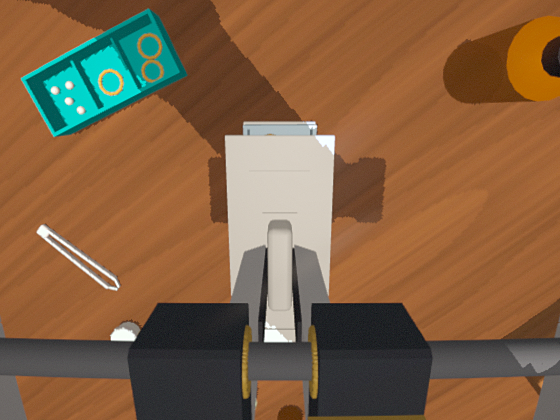

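The cover is held level about 10 cm above where it lay, and the open tray sits seated on the deep tray. Handing in.

```bash
python3 -c "
from station import manip
print(manip.close_job())"
```

```text
the job is handed in; nothing more can be done
None
```

The job is done and handed in at t ≈ 19.7 s. I lifted the shallow tray with its cover on and lowered it onto the deep tray. I pressed it home with about 9 N, let go, then lifted off only the cover.

**Seating:** the TCP height when pressed home matched the fully seated height (0.0552 m). In the last pictures the open shallow tray sits level in the deep tray, with the jewellery exposed.

**Cover:** it is held level and still, about 10 cm (101 mm of TCP travel) above where it lay. The fingers were at 0.124 opening, which is about the bar's 12 mm.

**Surroundings:** the deep tray showed no visible shift. I noticed no bystander moved, but I did not re-measure all of them at the end. The only mismatch was 1–2 mm between camera estimates, well inside the tolerances. Nothing failed.

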